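# Lay a tube block beside its neighbour with an insulating spacer

### The job

One aluminium tube block is clamped on the cooling plate. Stand the thick white spacer bar on the plate, flat against the middle of the clamped block's free face, and let go. Then lay the matching twelve-well block on the plate snug against the spacer's other side, in line with the clamped block, leaving the spacer in the even gap between them.

Things in the scene. Friction and masses are not known exactly. Their poses are not given: they have to be found in the camera images.
- plate: Fixed low cooling plate, grey with a flat steel top, 150 (x) x 290 (y) x 35 mm high. Origin: centre of its underside; z up. An aluminium tube block 56 (x) x 84 (y) x 45 mm high is clamped on top at its -y end (right as the robot sees it), x = 0, y from -124 to -40 mm, with tube caps 10 mm above it; the rest of the top, y -40 to +140 mm, is free.
- face (a point): Point on the plate's steel top at the middle of the foot of the clamped block's free face. Axes as the plate's: y points away from the clamped block, square to that face, along the free top; x runs along the face; z up.
- spacer: Loose thick white plastic spacer bar, 60 (x) x 24 (y) x 38 mm high, 0.07 kg, standing on the bench. Origin: centre of its underside; z up. Its 24 mm thickness (y) sets the gap; grip it by the ends of its 60 mm length (x), so that no finger is in the gap. Not the thinner, lower white strip (10 mm thick, 22 mm high).
- block: Loose aluminium tube block like the clamped one, 56 (x) x 84 (y) x 45 mm high, twelve small wells (3 x 4) in its top, about 0.45 kg. Origin: centre of its underside; z up. Grip it across its 56 mm width (x); its 56 x 45 mm end face goes against the spacer. Not the shorter aluminium block (66 mm) with two wide wells.
Things that resemble listed ones, but are neither listed nor needed, are in the scene too. What is shaped like the block but green or red is not meant.

How it is judged:
On the way, in this order (a step that is already met when the one before it is completed fails the run):
1. the spacer stands on the plate against the clamped block's free face, let go (y of spacer in the frame of face between 0.006 and 0.024 m and x of spacer in the frame of face between -0.02 and 0.02 m and z of spacer in the frame of face between -0.005 and 0.006 m and angle between the y axis of spacer and the y axis of plate, either way round below 0.205 rad and angle between spacer's own z axis and vertical below 0.175 rad and contact force between the fingers and spacer below 0.3 N), for 0.2 s.
2. the twelve-well block stands on the plate against the spacer, let go (y of block in the frame of face between 0.058 and 0.082 m and x of block in the frame of face between -0.02 and 0.02 m and z of block in the frame of face between -0.005 and 0.006 m and angle between the y axis of block and the y axis of plate, either way round below 0.205 rad and angle between block's own z axis and vertical below 0.175 rad and contact force between the fingers and block below 0.3 N), for 0.2 s.
At the end, for the whole second after the job is handed in: Spacer upright on the plate within 12 mm of the clamped face; twelve-well block upright on the plate beyond it, the gap between the blocks at most 40 mm (24 is perfect); both centred on the clamped block's line within 20 mm, square to it within 11 degrees, released and at rest (all of step 1 and all of step 2 and linear speed of each of spacer, block below 0.02 m/s); the robot touches nothing.
It also fails if it takes over 58 s, if anything falls off the work surface, if the arm or the gripper's body presses on something with over 40 N, if the wrist force passes 120 N, or if a joint passes its speed limit or range.

### The arm

A 6-joint arm with a two-finger parallel gripper is mounted at the origin on the work surface. World frame = base frame: x ahead of the robot, y to its left, z up, the work surface at z = 0. Lengths are in m, angles in rad, forces in N, time in s.
With the tool pointing down it reaches from about 0.35 to 0.875 m from the base axis. Payload 4.2 kg.
Tool frame: the origin (TCP) lies on the centre line of the jaws, within the pads' length; the fingertips stand 25 mm ahead of it and the grasp point (between the pads) lies 6 mm ahead of it; x points along the fingers, z is the direction in which the jaws open and shut, and the axes are right-handed (so a half turn about x gives the same grasp; the last joint's range is limited). The gripper opens to 87 mm and grips with 3 to 60 N. Pads are 19 mm wide; open, the fingers measure 117 mm over their backs; the gripper's body (75 mm by 190 mm) begins 51 mm behind the grasp point.
Start: joints at [1.482, 0.385, 0.008, 0, -1.194, -0.259], TCP at [0.213, 0.588, 0.248] pointing down, gripper open.
Joint ranges: [-3.14, 3.14], [-1.21, 2.06], [-1.07, 1.41], [-3.16, 2.05], [-2.99, -0.16], [-3.1, 3.1]. Speed limits (rad/s): [2.79, 2.79, 3.14, 3.14, 3.14, 3.14].

### API

Orientations are given as a unit quaternion [x, y, z, w].
In Python, from plant import status, cams, ticket gives the robot as it stands. The module is installed in compiled form; this text tells all that it offers.
- The arm moves only by the tool jog_arm, never from a script. Its argument "plan" is one flat list of numbers, 5 for each row, row after row: the finger opening in mm, from 0 to 87, then the shift along the tool's x, y, z in mm, then the turn about the tool's x in degrees. In form: [fingers, tx, ty, tz, twist, fingers, tx, ty, tz, twist, ...]. A call has exactly 5 rows; each row shifts and turns the commanded pose from where the row before left it, along the tool's axes as they then stand; what a row does not reach is not made up. A row lasts 1/12 s, in which the tool goes at most 41.7 mm and 7.16 degrees, less where a joint would pass 70% of its speed; a pose out of reach is approached as far as the arm can. A call with a gripper value outside its range is refused whole. The fingers move at their own pace and stop on an object; the grip force is fixed at half the most. Time passes only in rows, so rows that do not move let the fingers close, or fill a call up. It gives the time, the measured TCP pose, the force and the opening at its end, in the units of the state.
- status.sense(): the state, without advancing time (a new reading comes with each control period).
- cams.camera(name): name is "scene" or "side" or "wrist"; returns the picture (384x512x3 uint8, red, green, blue); there is no depth.
- cams.calibration(name): a dict with "mtx" (3x3 intrinsics, pixels), "extrinsics" (4x4, takes a point from world to camera coordinates). Camera axes: x right, y up, looking along -z (the intrinsics and any distortion apply to the point x, -y, -z); pixel columns grow to the right and rows downward; lengths in m; the calibration is good to about 2 mm. A picture is of the moment at which its call begins: read the wrist's pose just before it. calibration takes no time and is no camera call; for the wrist camera it gives the pose at the moment of the call.
- ticket.sign_off(): hands the job in, once; it reports no verdict.
Trained networks look in the newest picture that a camera, given by its name, has taken for a name from the list of things; names that differ only in an ending like _2 or _b are one class to them, and where a whole thing is asked for, a point or a joint stands for the part that bears it (a point fixed in the world has none). Each returns a list of dicts, best first, with "confidence" (0 to 1); they miss things now and then, are a little off and sometimes report something else, mostly with a low value. They report only what shows in the picture. A call takes as long as a camera call. They do not tell look-alikes from the thing itself.
- cams.recognise(camera, target): "extent" ([left, top, width, height] in pixels, round what is visible of it).
- cams.masks_of(camera, target): "pixels" (384x512 bool, what is visible of it) and "extent" ([left, top, width, height] in pixels, round what is visible of it).
- cams.spot_point(camera, target): "point" ([column, row] in pixels: a listed point, or the origin of a listed thing).
The state is a dict: "t": time; "qpos": joint angles; "joint_velocities": joint speeds; "joint_torque": joint torques, N m; "ee_pos": TCP position; "tcp_rot": TCP orientation; "wrist_force": force on the tool from outside, world axes, zero at the start; "wrist_torque": the same for the moment, N m; "finger_gap": finger opening in m.
Only numpy, scipy, OpenCV 4.12 (cv2) and the standard library are available. Lean on these libraries where they do the work, as an engineer would, in place of code of your own. Each camera call takes 0.05 s, during which the arm holds its last target. There are 200 camera calls.

## Working session

There is one attempt and no reset: what is moved stays moved. The work goes in short steps, Python scripts to look and compute and a tool call to move; the robot and the scene stay as the last step left them, time stands still between calls to the robot, and variables do not carry over. Pictures are saved under pics/ and viewed, about 8 in all and at most 12, crops included, and the job is handed in when it is done.

Besides the shell and the picture viewer there is one more tool, called after "Emit:" as name(argument=value, ...) on one line, values as JSON. jog_arm: Moves the arm, as the interface text tells. Its arguments: {"type":"object","properties":{"plan":{"type":"array","items":{"type":"number"}}},"required":["plan"]}

```bash
mkdir -p pics; python3 - <<'E'
from plant import status,cams
import cv2,numpy as np
s=status.sense();print(s['t'],s['ee_pos'],s['tcp_rot'],s['finger_gap'])
a=cams.camera('scene');b=cams.camera('side')
for n,i in(('scene',a),('side',b)):
    cv2.imwrite(f'pics/{n}0.png',i[:,:,::-1])
    c=cams.calibration(n);print(n,c['mtx'].round(1).tolist(),c['extrinsics'].round(3).tolist(),c.keys())
    for t in('plate','spacer','block'):
        print(t,[(np.round(d['extent']).tolist(),round(d['confidence'],2)) for d in cams.recognise(n,t)],[(np.round(d['point'],1).tolist(),round(d['confidence'],2)) for d in cams.spot_point(n,t)])
    print('face',[(np.round(d['point'],1).tolist(),round(d['confidence'],2)) for d in cams.spot_point(n,'face')])
cv2.imwrite('pics/both0.png',cv2.resize(np.vstack([a,b])[:,:,::-1],None,fx=.78,fy=.78))
print(status.sense()['t'])
E
```

```text
0.0 [0.21280057 0.58706572 0.24647917] [-0.57839787 -0.40542514  0.57961481 -0.40636564] 0.08687968670721556
scene [[376.5, 0.0, 253.5], [0.0, 376.5, 192.6], [0.0, 0.0, 1.0]] [[-0.824, 0.567, 0.013, 0.351], [-0.399, -0.596, 0.697, 0.21], [0.403, 0.569, 0.717, -1.343], [0.0, 0.0, 0.0, 1.0]] dict_keys(['mtx', 'extrinsics'])
plate [] []
spacer [([208.0, 220.0, 24.0, 15.0], 0.6)] [([218.4, 231.8], 0.75), ([312.1, 260.1], 0.73)]
block [([290.0, 238.0, 46.0, 37.0], 0.88), ([352.0, 234.0, 39.0, 34.0], 0.82), ([246.0, 282.0, 35.0, 52.0], 0.71)] [([265.9, 310.8], 0.87), ([366.6, 257.2], 0.65), ([313.3, 260.0], 0.58)]
face [([202.3, 157.2], 0.76)]
side [[404.9, 0.0, 254.8], [0.0, 404.9, 196.0], [0.0, 0.0, 1.0]] [[0.904, -0.427, 0.001, -0.414], [0.253, 0.536, 0.805, -0.209], [-0.344, -0.728, 0.593, -0.906], [0.0, 0.0, 0.0, 1.0]] dict_keys(['mtx', 'extrinsics'])
plate [([259.0, 201.0, 85.0, 93.0], 0.76)] [([298.4, 248.7], 0.71)]
spacer [([275.0, 182.0, 22.0, 15.0], 0.83)] [([283.8, 192.7], 0.61)]
block [([155.0, 149.0, 34.0, 24.0], 0.93), ([251.0, 134.0, 24.0, 22.0], 0.84), ([196.0, 150.0, 30.0, 25.0], 0.8)] [([171.2, 169.3], 0.97), ([209.3, 168.7], 0.83), ([264.6, 153.3], 0.82)]
face [([304.9, 250.2], 0.64)]
0.8
```

View pics/scene0.png

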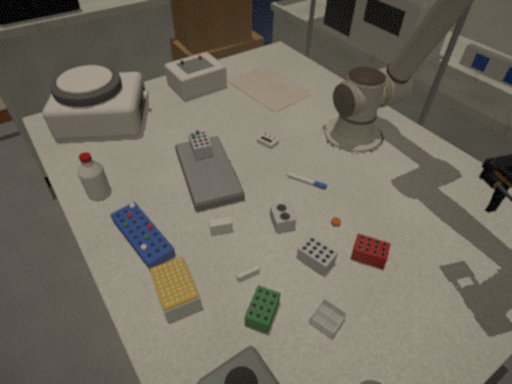

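View pics/side0.png

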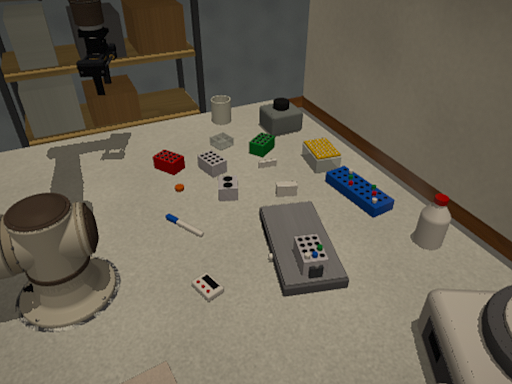

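Scene picture: thick spacer at (221,226), with the thin strip at (248,273) as its look-alike. Twelve-well aluminium block at (317,255); its look-alikes are red (371,251), green (263,309) and the two-well short block (283,217). The clamped block on the plate is at (201,143). In the side picture the spacer is at (287,188), the block at (211,163) and the plate at (300,248).

```bash
cat > h.py <<'E'
from plant import status,cams
import cv2,numpy as np
from scipy.optimize import minimize
from scipy.spatial.transform import Rotation as R
def proj(cal,P):
    P=np.atleast_2d(P);E=cal['extrinsics'];c=P@E[:3,:3].T+E[:3,3];c=c*[1,-1,-1]
    u=c@cal['mtx'].T;return u[:,:2]/u[:,2:]
def ray(cal,uv,z):
    E=cal['extrinsics'];o=-E[:3,:3].T@E[:3,3]
    d=np.linalg.inv(cal['mtx'])@[uv[0],uv[1],1];d=E[:3,:3].T@(d*[1,-1,-1]);return o+d*(z-o[2])/d[2]
def box(x,y,yaw,z0,dims,off=(0,0,0)):
    w,l,h=dims;c=np.array([[a*w/2,b*l/2,k*h] for a in(-1,1) for b in(-1,1) for k in(0,1)])+off
    k,s=np.cos(yaw),np.sin(yaw);return c@np.array([[k,s,0],[-s,k,0],[0,0,1]])+[x,y,z0]
S=4
def sil(cal,boxes):
    m=np.zeros((384*S,512*S),np.uint8)
    for b in boxes:
        p=(proj(cal,b)+.5)*S-.5
        cv2.fillConvexPoly(m,np.round(cv2.convexHull(p.astype(np.float32))).astype(np.int32),1)
    return cv2.resize(m.astype(np.float32),(512,384),interpolation=cv2.INTER_AREA)
SH={'spacer':[((.06,.024,.038),(0,0,0))],'block':[((.056,.084,.045),(0,0,0))],
 'plate':[((.15,.29,.035),(0,0,0)),((.056,.084,.045),(0,-.082,.035)),((.05,.078,.055),(0,-.082,.035))]}
def fit(name,views,x0,z0=0):
    # views: list of (cal, mask); returns best pose, mean IoU
    def f(v):
        t=0
        for cal,m in views:
            s=sil(cal,[box(v[0]/100,v[1]/100,v[2]/10,z0,d,o) for d,o in SH[name]])
            t-=np.minimum(s,m).sum()/np.maximum(s,m).sum()
        return t/len(views)
    best=None
    for dy in(-12,-8,-4,0,4,8,12) if len(x0)<3 else (-1,0,1):
        g=[x0[0]*100,x0[1]*100,(x0[2] if len(x0)>2 else 0)*10+dy]
        r=minimize(f,g,method='Nelder-Mead',options=dict(initial_simplex=np.array([g]+[[g[i]+(1. if i==j else 0) for i in range(3)] for j in range(3)]),maxfev=90))
        if best is None or r.fun<best.fun:best=r
    return best.x*[.01,.01,.1],-best.fun
def mask(cam,name,px):
    L=cams.masks_of(cam,name)
    L=[d for d in L if d['pixels'].any()]
    L.sort(key=lambda d:np.hypot(d['extent'][0]+d['extent'][2]/2-px[0],d['extent'][1]+d['extent'][3]/2-px[1]))
    if not L or abs(L[0]['extent'][0]+L[0]['extent'][2]/2-px[0])>25:return None
    print(cam,name,np.round(L[0]['extent']).tolist(),round(L[0]['confidence'],2));return L[0]['pixels'].astype(np.float32)
E
python3 - <<'E'
from h import *
ims={}
for n in('scene','side'):ims[n]=cams.camera(n)
C={n:cams.calibration(n) for n in('scene','side')}
px={'spacer':((221,226),(287,188)),'block':((317,255),(211,163)),'plate':((210,172),(302,246))}
for k,(p,q) in px.items():
    print(k,ray(C['scene'],p,.02).round(3),ray(C['side'],q,.02).round(3))
    V=[]
    for n,pp in(('scene',p),('side',q)):
        m=mask(n,k,pp)
        if m is not None:V.append((C[n],m))
    if V:
        for v in [V]+([[x] for x in V] if len(V)>1 else []):
            r=fit(k,v,(ray(C['scene'],p,.02)[:2]+ray(C['side'],q,.02)[:2])/2);print(r[0].round(4),round(r[1],3))
w=cams.calibration('wrist');print(w['extrinsics'].round(3).tolist(),w['mtx'].round(1).tolist())
s=status.sense();A=R.from_quat(s['tcp_rot']).as_matrix();E=w['extrinsics']
o=-E[:3,:3].T@E[:3,3];print('cam in tool',(A.T@(o-s['ee_pos'])).round(4),'view dir tool',(A.T@-E[2,:3]).round(3),'up',(A.T@E[1,:3]).round(3));print(A.round(3))
a=ims['scene'][195:335,200:400,::-1];cv2.imwrite('pics/crop.png',cv2.resize(a,None,fx=4,fy=4,interpolation=cv2.INTER_CUBIC))
E
```

```text
spacer [0.613 0.116 0.02 ] [0.615 0.113 0.02 ]
scene spacer [207.0, 218.0, 25.0, 14.0] 0.68
[ 0.6108  0.1127 -0.4252] 0.888
block [0.46  0.333 0.02 ] [0.462 0.339 0.02 ]
scene block [295.0, 237.0, 43.0, 37.0] 0.89
side block [195.0, 147.0, 34.0, 27.0] 0.87
[0.4626 0.3333 0.2257] 0.921
[0.4626 0.332  0.2778] 0.943
[0.4624 0.3373 0.2077] 0.929
plate [ 0.53  -0.087  0.02 ] [ 0.529 -0.118  0.02 ]
scene plate [175.0, 127.0, 72.0, 86.0] 0.78
side plate [259.0, 200.0, 85.0, 93.0] 0.95
[ 0.5309 -0.1006 -0.2643] 0.946
[ 0.5307 -0.1041 -0.2606] 0.963
[ 0.5303 -0.0981 -0.2796] 0.941
[[-0.341, -0.94, -0.0, 0.626], [0.902, -0.327, -0.28, 0.034], [0.263, -0.096, 0.96, -0.391], [0.0, 0.0, 0.0, 1.0]] [[288.3, 0.0, 254.9], [0.0, 288.3, 186.8], [0.0, 0.0, 1.0]]
cam in tool [-0.1376  0.0772 -0.0012] view dir tool [ 0.96  -0.28  -0.001] up [0.28 0.96 0.  ]
[[-0.     0.94  -0.341]
 [ 0.    -0.341 -0.94 ]
 [-1.    -0.    -0.   ]]
```

View pics/crop.png

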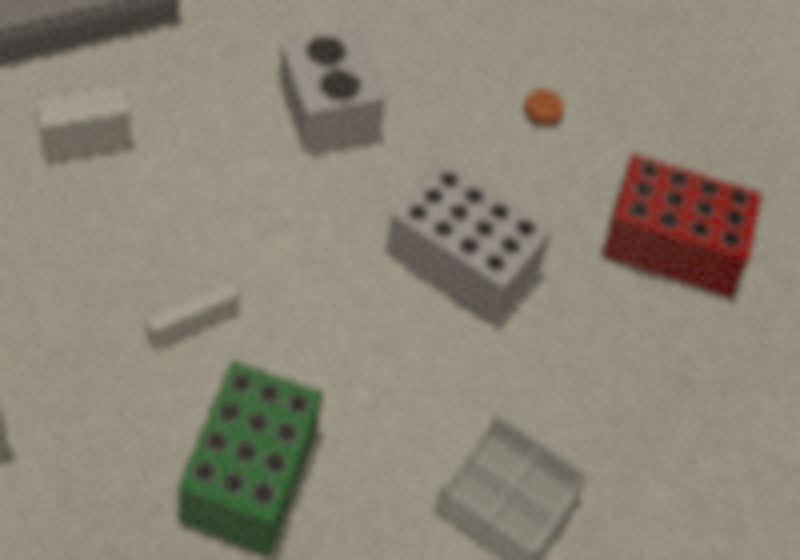

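The crop confirms it: the spacer at crop (85,125) is the thick one, and the block at crop (468,240) is bare aluminium with 3x4 wells. Both picks match the description. I'll add a planner that prints rows, then move to hover over the spacer.

```bash
cat >> h.py <<'E'
def rows(xyz,psi,op,n,lim=40):
    """print n rows from the present pose to TCP xyz (m), jaw axis at world yaw psi (deg, mod 180), tool down"""
    s=status.sense();A=R.from_quat(s['tcp_rot']).as_matrix();p=np.array(s['ee_pos'])*1000
    a=np.degrees(np.arctan2(A[1,2],A[0,2]));d=(psi-a+90)%180-90
    if n is None:n=int(max(np.ceil(np.linalg.norm(np.array(xyz)*1000-p)/lim),np.ceil(abs(d)/7)))
    tgt=np.array(xyz)*1000
    print('t',round(s['t'],2),'tcp',p.round(1),'yaw',round(a,1),'gap',round(s['finger_gap']*1000,1),'F',np.round(s['wrist_force'],1),'tilt',(A[:2,0]*57.3).round(2),'todo',(tgt-p).round(1),round(d,1),'rows',n)
    out=[]
    for i in range(n):
        v=A.T@((tgt-p)/(n-i));v=np.round(v,1);tw=round(-d/(n-i),1)
        out.append([op,*v.tolist(),tw]);p=p+A@v;A=A@R.from_euler('x',tw,degrees=True).as_matrix();d+=tw
    for i in range(0,n,5):print(sum(out[i:i+5],[]))
E
python3 - <<'E'
from h import *
# shortest turn is +85.6; we want -94.4 -> go via intermediate yaw
rows([.611,.113,.16],-110-47,87,8,99)
import math
s=status.sense()
# full 15-row plan with explicit -94.4
A=R.from_quat(s['tcp_rot']).as_matrix();p=np.array(s['ee_pos'])*1000;t=np.array([611,113,160.]);out=[];n=17
for i in range(n):
    v=np.round(A.T@((t-p)/(n-i)),1);tw=5.6;out+=[87,*v.tolist(),tw];p=p+A@v;A=A@R.from_euler('x',tw,degrees=True).as_matrix()
for i in range(0,85,25):print(out[i:i+25])
E
```

```text
t 1.2 tcp [213.  587.6 247.6] yaw -109.9 gap 86.9 F [-0.4  0.5 -0.3] tilt [-0.  0.] todo [ 398.  -474.6  -87.6] -47.1 rows 8
[87, 10.9, 67.0, 38.8, np.float64(5.9), 87, 10.9, 70.6, 31.7, np.float64(5.9), 87, 11.0, 73.5, 24.3, np.float64(5.9), 87, 10.9, 75.6, 16.6, np.float64(5.9), 87, 11.0, 76.9, 8.8, np.float64(5.9)]
[87, 10.9, 77.4, 0.8, np.float64(5.9), 87, 11.0, 77.1, -7.2, np.float64(5.8), 87, 10.9, 76.1, -15.0, np.float64(5.9)]
[87, 5.1, 31.5, 18.3, 5.6, 87, 5.2, 33.2, 15.1, 5.6, 87, 5.1, 34.5, 11.8, 5.6, 87, 5.2, 35.5, 8.4, 5.6, 87, 5.1, 36.1, 4.9, 5.6]
[87, 5.2, 36.4, 1.3, 5.6, 87, 5.1, 36.4, -2.2, 5.6, 87, 5.2, 36.0, -5.8, 5.6, 87, 5.1, 35.2, -9.3, 5.6, 87, 5.2, 34.2, -12.6, 5.6]
[87, 5.1, 32.8, -15.9, 5.6, 87, 5.2, 31.0, -19.0, 5.6, 87, 5.1, 29.0, -22.0, 5.6, 87, 5.2, 26.8, -24.7, 5.6, 87, 5.1, 24.2, -27.2, 5.6]
[87, 5.2, 21.4, -29.4, 5.6, 87, 5.1, 18.5, -31.4, 5.6]
```

Emit:
jog_arm(plan=[87, 5, 31.5, 18.5, 5.6, 87, 5, 33, 15, 5.6, 87, 5, 34.5, 12, 5.6, 87, 5, 35.5, 8.5, 5.6, 87, 5, 36, 5, 5.6])

```text
t: 1.62
ee_pos: [0.3303, 0.4463, 0.2225]
tcp_rot: [0.661, 0.253, -0.66, 0.252]
wrist_force: [0.6, 1.3, 0.1]
finger_gap: 0.0868
```

Emit:
jog_arm(plan=[87, 5, 36.5, 1.5, 5.6, 87, 5, 36.5, -2, 5.6, 87, 5, 36, -6, 5.6, 87, 5, 35, -9.5, 5.6, 87, 5, 34, -12.5, 5.6])

```text
t: 2.03
ee_pos: [0.4475, 0.3067, 0.1977]
tcp_rot: [0.702, 0.085, -0.702, 0.085]
wrist_force: [0.9, 0.8, 0.2]
finger_gap: 0.0869
```

Emit:
jog_arm(plan=[87, 5, 33, -16, 5.6, 87, 5, 31, -19, 5.6, 87, 5, 29, -22, 5.6, 87, 5, 27, -24.5, 5.6, 87, 5, 24, -27, 5.6])

```text
t: 2.45
ee_pos: [0.5644, 0.167, 0.1725]
tcp_rot: [0.702, -0.087, -0.702, -0.087]
wrist_force: [0.4, 0.3, 0.1]
finger_gap: 0.0869
```

Emit:
jog_arm(plan=[87, 5, 21.5, -29.5, 5.6, 87, 5, 18.5, -31.5, 5.6, 87, 0, 0, 0, 0, 87, 0, 0, 0, 0, 87, 0, 0, 0, 0])

```text
t: 2.87
ee_pos: [0.6101, 0.1125, 0.1624]
tcp_rot: [-0.69, 0.154, 0.69, 0.154]
wrist_force: [-0.7, 0.4, 0.7]
finger_gap: 0.0874
```

```bash
python3 - <<'E'
from h import *
c=cams.calibration('wrist');i=cams.camera('wrist')
p=proj(c,[.6108,.1127,.02])[0];print(p)
m=mask('wrist','spacer',p)
v=i.copy()
if m is not None:
    r=fit('spacer',[(c,m)],[.6108,.1127,-.425]);print(r[0].round(4),r[1]);x=r[0]
    cv2.polylines(v,[np.round(cv2.convexHull(proj(c,box(*x,0,(.06,.024,.038))).astype(np.float32))).astype(int)],1,(255,0,0))
    rows([x[0],x[1],.031],np.degrees(x[2]),87,None,38)
cv2.imwrite('pics/w1.png',v[:,:,::-1])
E
```

```text
[254.59882941 181.46847518]
wrist spacer [220.0, 167.0, 65.0, 37.0] 0.59
[ 0.6137  0.1128 -0.3644] 0.9260029792785645
t 2.97 tcp [609.8 113.5 162.9] yaw 155.0 gap 87.2 F [0.4 0.2 0.4] tilt [0.02 0.01] todo [   3.8   -0.8 -131.9] 4.1 rows 4
[87, 33.0, -0.2, -0.9, np.float64(-1.0), 87, 33.0, -0.2, -1.0, np.float64(-1.0), 87, 33.0, -0.2, -0.9, np.float64(-1.1), 87, 32.9, -0.2, -1.0, np.float64(-1.0)]
```

View pics/w1.png

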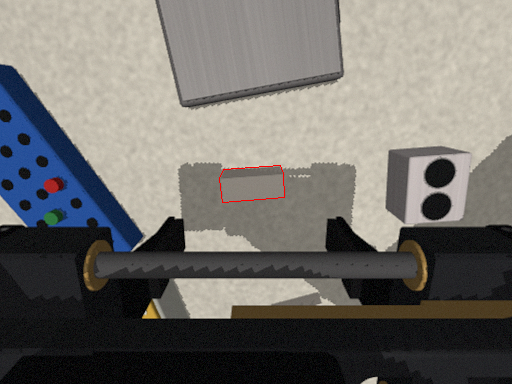

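The wrist picture shows the spacer at (252,184) with the fitted outline on it. The plate end is at the top and the path down is clear. Descend and grip.

Emit:
jog_arm(plan=[87, 33, 0, -1, -1, 87, 33, 0, -1, -1, 87, 33, 0, -1, -1, 87, 33, 0, -1, -1, 87, 0, 0, 0, 0])

```text
t: 3.38
ee_pos: [0.613, 0.1124, 0.0276]
tcp_rot: [-0.695, 0.129, 0.696, 0.128]
wrist_force: [-0.7, 0.3, 0.5]
finger_gap: 0.0872
```

Emit:
jog_arm(plan=[50, 0, 0, 0, 0, 50, 0, 0, 0, 0, 50, 0, 0, 0, 0, 50, 0, 0, 0, 0, 50, 0, 0, 0, 0])

```text
t: 3.8
ee_pos: [0.6141, 0.1112, 0.0316]
tcp_rot: [0.695, -0.129, -0.695, -0.13]
wrist_force: [-1.4, 1.9, 0.8]
finger_gap: 0.0616
```

```bash
python3 - <<'E'
from h import *
rows([.614,.111,.16],-20.9,50,4)
rows([.544,-.052,.22],-15.1,50,8)
E
```

```text
t 3.8 tcp [614.1 111.2  31.6] yaw 158.9 gap 61.6 F [-1.4  1.9  0.8] tilt [0.07 0.04] todo [-1.000e-01 -2.000e-01  1.284e+02] 0.2 rows 4
[50, -32.1, 0.0, -0.0, np.float64(-0.1), 50, -32.1, 0.0, -0.0, np.float64(-0.0), 50, -32.1, 0.0, -0.1, np.float64(-0.1), 50, -32.1, 0.1, -0.0, np.float64(-0.0)]
t 3.8 tcp [614.1 111.2  31.6] yaw 158.9 gap 61.6 F [-1.4  1.9  0.8] tilt [0.07 0.04] todo [ -70.1 -163.2  188.4] 6.0 rows 8
[50, -23.6, 22.2, 0.8, np.float64(-0.8), 50, -23.6, 22.1, 1.1, np.float64(-0.7), 50, -23.6, 22.1, 1.4, np.float64(-0.8), 50, -23.6, 22.1, 1.7, np.float64(-0.7), 50, -23.6, 22.1, 2.0, np.float64(-0.8)]
[50, -23.5, 22.1, 2.2, np.float64(-0.7), 50, -23.6, 22.0, 2.5, np.float64(-0.8), 50, -23.5, 22.0, 2.9, np.float64(-0.7)]
```

Emit:
jog_arm(plan=[50, -32, 0, 0, 0, 50, -32, 0, 0, 0, 50, -32, 0, 0, 0, 50, -32, 0, 0, 0, 50, -30, 22, 2, -1])

```text
t: 4.22
ee_pos: [0.6055, 0.093, 0.1907]
tcp_rot: [0.697, -0.122, -0.695, -0.123]
wrist_force: [0.7, 0.2, -0.1]
finger_gap: 0.0599
```

Emit:
jog_arm(plan=[50, -30, 31, 2, -1, 50, 0, 31, 2, -1, 50, 0, 31, 2, -1, 50, 0, 31, 2, -1, 50, 0, 31, 3, -1])

```text
t: 4.63
ee_pos: [0.5447, -0.053, 0.218]
tcp_rot: [0.701, -0.093, -0.701, -0.093]
wrist_force: [-0.3, 0.2, -0.2]
finger_gap: 0.0598
```

Emit:
jog_arm(plan=[50, 0, 0, 0, 0, 50, 0, 0, 0, 0, 50, 0, 0, 0, 0, 50, 0, 0, 0, 0, 50, 0, 0, 0, 0])

```text
t: 5.05
ee_pos: [0.5463, -0.0509, 0.2174]
tcp_rot: [-0.701, 0.093, 0.701, 0.093]
wrist_force: [-0.2, -0.2, -1.4]
finger_gap: 0.0598
```

```bash
python3 - <<'E'
from h import *
s=status.sense();print(s['t'],s['ee_pos'],s['finger_gap'])
c=cams.calibration('wrist');i=cams.camera('wrist')
m=cams.masks_of('wrist','plate');print([(d['confidence'],d['extent']) for d in m])
print('face',[(d['point'],d['confidence'],ray(c,d['point'],.035).round(4)) for d in cams.spot_point('wrist','face')])
np.savez('w2.npz',i=i,E=c['extrinsics'],K=c['mtx'],m=m[0]['pixels'] if m else 0)
v=cv2.resize(i,(800,600))
x=(.5309,-.1006,-.2643)
for d,o in SH['plate'][:2]:
    P=proj(c,box(*x,0,d,o));P=(P+.5)*1.5625-.5
    for a in range(8):
        for b in range(a):
            if bin(a^b).count('1')==1 and (a&b&1):cv2.line(v,*[tuple(np.round(P[k]).astype(int).tolist()) for k in(a,b)],(255,0,0))
cv2.imwrite('pics/w2.png',v[:,:,::-1])
E
```

```text
5.05 [ 0.54625876 -0.05093543  0.21739059] 0.05982141349957609
[(0.84, [181.7, 1.7, 150.1, 218.1]), (0.7, [195.4, 213.8, 117.3, 37.9])]
face [([258.6, 86.2], 0.82, array([ 0.519 , -0.1391,  0.035 ]))]
```

View pics/w2.png

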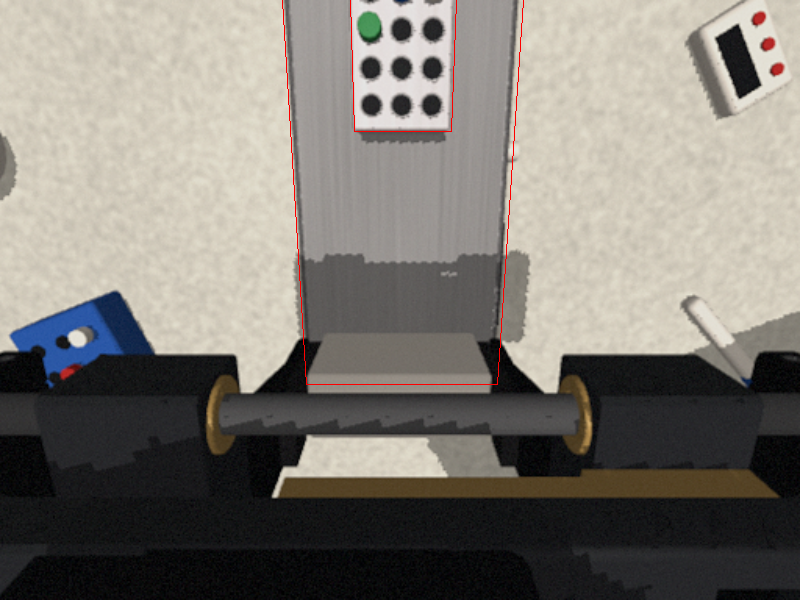

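The model overlay matches the clamped block's free top edge (row 131) and the plate edges to about a pixel. The spacer is held square at (400,360). Next: down to just above the plate, 18 mm out from the face.

```bash
python3 - <<'E'
from h import *
rows([.5252,-.1216,.150],-15.1,50,3)
E
```

```text
t 5.2 tcp [546.2 -51.  217.3] yaw 164.9 gap 59.6 F [ 0.3 -0.7 -0.8] tilt [-0.02 -0.  ] todo [-21.  -70.6 -67.3] -0.0 rows 3
[50, 22.4, 24.5, 0.6, np.float64(0.0), 50, 22.4, 24.5, 0.6, np.float64(0.0), 50, 22.5, 24.6, 0.7, np.float64(0.0)]
```

Emit:
jog_arm(plan=[50, 22.5, 24.5, 0.6, 0, 50, 22.5, 24.5, 0.6, 0, 50, 22.5, 24.5, 0.6, 0, 50, 20, 0, 0, 0, 50, 20, 0, 0, 0])

```text
t: 5.62
ee_pos: [0.5246, -0.1231, 0.109]
tcp_rot: [-0.701, 0.094, 0.701, 0.094]
wrist_force: [0.5, -0.6, -1.2]
finger_gap: 0.0598
```

Emit:
jog_arm(plan=[50, 20, 0, 0, 0, 50, 0, 0, 0, 0, 50, 0, 0, 0, 0, 50, 0, 0, 0, 0, 50, 0, 0, 0, 0])

```text
t: 6.03
ee_pos: [0.5263, -0.122, 0.0915]
tcp_rot: [0.702, -0.093, -0.7, -0.093]
wrist_force: [0.5, 0.2, -0.3]
finger_gap: 0.0596
```

```bash
python3 - <<'E'
from h import *
rows([.5252,-.1216,.067],-15.1,50,3)
E
```

```text
t 6.03 tcp [ 526.3 -122.    91.5] yaw 164.9 gap 59.6 F [ 0.5  0.2 -0.3] tilt [ 0.18 -0.01] todo [ -1.1   0.4 -24.5] -0.0 rows 3
[50, 8.2, -0.0, 0.4, np.float64(0.0), 50, 8.1, -0.0, 0.4, np.float64(0.0), 50, 8.2, -0.1, 0.4, np.float64(0.0)]
```

Emit:
jog_arm(plan=[50, 8, 0, 0, 0, 50, 8, 0, 0, 0, 50, 7, 0, 0, 0, 50, 0, 1.5, 0, 0, 50, 0, 0, 0, 0])

```text
t: 6.45
ee_pos: [0.5247, -0.1236, 0.0667]
tcp_rot: [0.701, -0.093, -0.701, -0.093]
wrist_force: [1.1, -0.2, -0.8]
finger_gap: 0.0598
```

Emit:
jog_arm(plan=[50, 0.5, 1, 0, 0, 50, 0, 1, 0, 0, 50, 0, 0, 0, 0, 50, 0, 0, 0, 0, 50, 0, 0, 0, 0])

```text
t: 6.87
ee_pos: [0.5245, -0.1256, 0.0667]
tcp_rot: [0.701, -0.093, -0.701, -0.093]
wrist_force: [-0.0, 0.7, 2.2]
finger_gap: 0.0597
```

```bash
python3 - <<'E'
from h import *
rows([.5252-.0013,-.1216-.0048,.067],-15.1,50,3)
c=cams.calibration('wrist');i=cams.camera('wrist')
v=cv2.resize(i[0:240,130:390],None,fx=2.5,fy=2.5);cv2.imwrite('pics/w3.png',v[:,:,::-1])
E
```

```text
t 6.87 tcp [ 524.5 -125.6   66.7] yaw 164.9 gap 59.7 F [-0.   0.7  2.2] tilt [ 0.06 -0.  ] todo [-0.6 -0.8  0.3] 0.0 rows 3
[50, -0.1, 0.3, 0.1, np.float64(-0.0), 50, -0.1, 0.3, 0.1, np.float64(-0.0), 50, -0.1, 0.3, 0.2, np.float64(-0.0)]
```

View pics/w3.png

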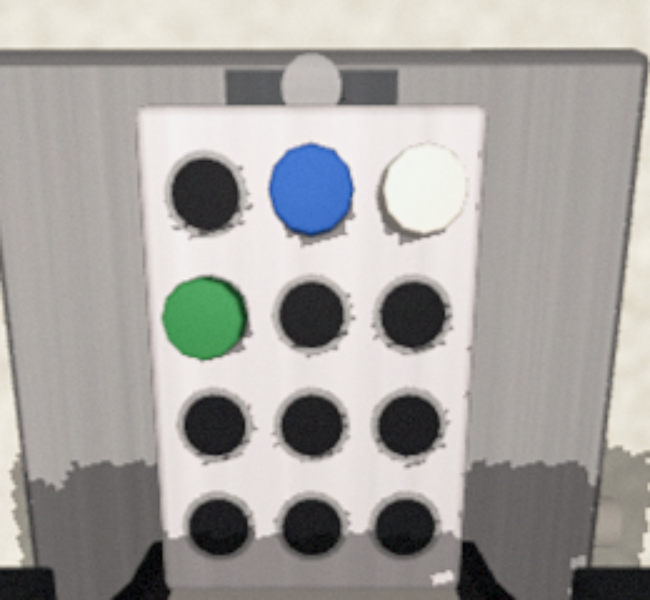

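The spacer touches the plate (Fz 2 N), centred on the block and about 2 mm off the face. Nudge it to the face, release and rise.

Emit:
jog_arm(plan=[50, 0, 1, 0, 0, 50, 0, 0.7, 0, 0, 50, 0, 0, 0, 0, 87, 0, 0, 0, 0, 87, 0, 0, 0, 0])

```text
t: 7.33
ee_pos: [0.5227, -0.1275, 0.066]
tcp_rot: [-0.7, 0.093, 0.702, 0.093]
wrist_force: [-0.2, 0.5, 0.4]
finger_gap: 0.0669
```

Emit:
jog_arm(plan=[87, 0, 0, 0, 0, 87, 0, 0, 0, 0, 87, 0, 0, 0, 0, 87, -10, 0, 0, 0, 87, -30, 0, 0, 0])

```text
t: 7.75
ee_pos: [0.5205, -0.1272, 0.1034]
tcp_rot: [-0.697, 0.094, 0.704, 0.093]
wrist_force: [0.8, -0.1, -0.5]
finger_gap: 0.0863
```

Emit:
jog_arm(plan=[87, -35, -10, 0, 0, 87, -35, -35, 0, 0, 87, -20, -35, 0, 0, 87, 0, 0, 0, 0, 87, 0, 0, 0, 0])

```text
t: 8.17
ee_pos: [0.5441, -0.0539, 0.1932]
tcp_rot: [0.702, -0.092, -0.7, -0.093]
wrist_force: [0.3, -0.3, -0.3]
finger_gap: 0.0872
```

```bash
python3 - <<'E'
from h import *
c=cams.calibration('wrist');i=cams.camera('wrist')
P=np.array([.5309,-.1006]);yw=-.2643;ey=np.array([-np.sin(yw),np.cos(yw)]);ex=np.array([np.cos(yw),np.sin(yw)]);F=P-.04*ey
m=mask('wrist','spacer',proj(c,[*(F+.012*ey),.06])[0])
if m is not None:
    r=fit('spacer',[(c,m)],[*(F+.012*ey),yw],.035);d=r[0][:2]-F;print('spacer in face x,y,dyaw',d@ex,d@ey,r[0][2]-yw,r[1])
cv2.imwrite('pics/w4.png',i[:,:,::-1])
print(F,ex,ey)
b=(.4626,.3333,.2257)
rows([b[0],b[1],.17],np.degrees(b[2]),87,None,38)
E
```

```text
wrist spacer [219.0, 89.0, 73.0, 32.0] 0.68
spacer in face x,y,dyaw 0.0011007851647379316 0.014380369587429907 0.0031969625049555472 0.9791578650474548
[ 0.52045065 -0.13921102] [ 0.9652756  -0.26123364] [0.26123364 0.9652756 ]
t 8.27 tcp [542.2 -55.5 190.7] yaw 164.9 gap 87.0 F [ 0.7 -0.2 -0.8] tilt [-0.08  0.01] todo [-79.6 388.8 -20.7] 28.1 rows 11
[87, 1.9, -32.2, 16.2, np.float64(-2.6), 87, 1.9, -32.9, 14.7, np.float64(-2.5), 87, 1.9, -33.5, 13.3, np.float64(-2.6), 87, 1.9, -34.1, 11.7, np.float64(-2.5), 87, 1.9, -34.6, 10.3, np.float64(-2.6)]
[87, 1.9, -35.0, 8.7, np.float64(-2.5), 87, 1.9, -35.4, 7.1, np.float64(-2.6), 87, 1.9, -35.7, 5.5, np.float64(-2.5), 87, 1.9, -35.9, 4.0, np.float64(-2.6), 87, 1.9, -36.0, 2.3, np.float64(-2.5)]
[87, 1.8, -36.1, 0.7, np.float64(-2.6)]
```

View pics/w4.png

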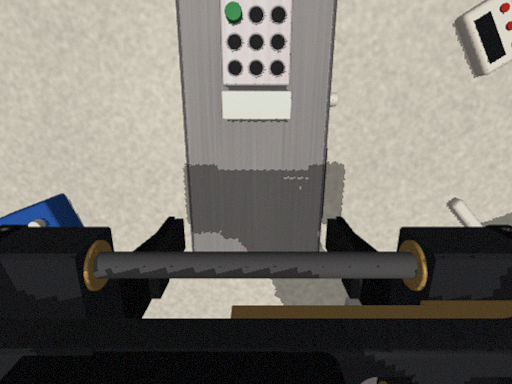

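The spacer stands at (256,105), upright and square to the clamped block: x +1, y 14.4 mm from the face, already let go. Now to the block.

Emit:
jog_arm(plan=[87, 2, -32, 16, -2.5, 87, 2, -33, 14.5, -2.6, 87, 2, -33.5, 13.5, -2.5, 87, 2, -34, 11.5, -2.6, 87, 2, -34.5, 10.5, -2.5])

```text
t: 8.68
ee_pos: [0.5059, 0.1208, 0.1797]
tcp_rot: [-0.706, 0.016, 0.708, 0.014]
wrist_force: [1.2, 0.8, -0.5]
finger_gap: 0.0869
```

Emit:
jog_arm(plan=[87, 2, -35, 8.5, -2.6, 87, 2, -35.5, 7, -2.5, 87, 2, -35.5, 5.5, -2.6, 87, 2, -36, 4, -2.5, 87, 2, -36, 2.5, -2.6])

```text
t: 9.1
ee_pos: [0.4704, 0.2977, 0.1696]
tcp_rot: [-0.703, -0.063, 0.705, -0.065]
wrist_force: [1.5, -0.7, -0.0]
finger_gap: 0.087
```

Emit:
jog_arm(plan=[87, 2, -36, 0.5, -2.6, 87, 0, 0, 0, 0, 87, 0, 0, 0, 0, 87, 0, 0, 0, 0, 87, 0, 0, 0, 0])

```text
t: 9.52
ee_pos: [0.4644, 0.3313, 0.1683]
tcp_rot: [-0.702, -0.079, 0.703, -0.08]
wrist_force: [-0.1, -1.2, 0.2]
finger_gap: 0.0868
```

```bash
python3 - <<'E'
from h import *
s=status.sense();print(s['ee_pos'])
c=cams.calibration('wrist');i=cams.camera('wrist')
m=mask('wrist','block',proj(c,[.4626,.3333,.025])[0])
v=i.copy()
if m is not None:
    r=fit('block',[(c,m)],[.4626,.3333,.2257]);print(r[0].round(4),r[1]);x=r[0]
    cv2.polylines(v,[np.round(cv2.convexHull(proj(c,box(*x,0,(.056,.084,.045))).astype(np.float32))).astype(int)],1,(255,0,0))
    rows([x[0],x[1],.031],np.degrees(x[2]),87,None,35)
cv2.imwrite('pics/w5.png',v[:,:,::-1])
E
```

```text
[0.46437889 0.33129242 0.16834541]
wrist block [224.0, 140.0, 64.0, 88.0] 0.57
[0.4646 0.3326 0.263 ] 0.9734804034233093
t 9.62 tcp [464.6 331.5 168.9] yaw -167.2 gap 86.9 F [-0.3 -0.2  0. ] tilt [-0.03 -0.03] todo [   0.     1.  -137.9] 2.2 rows 4
[87, 34.5, -0.3, -0.1, np.float64(-0.6), 87, 34.5, -0.3, -0.1, np.float64(-0.5), 87, 34.4, -0.2, -0.1, np.float64(-0.6), 87, 34.5, -0.3, -0.0, np.float64(-0.5)]
```

View pics/w5.png

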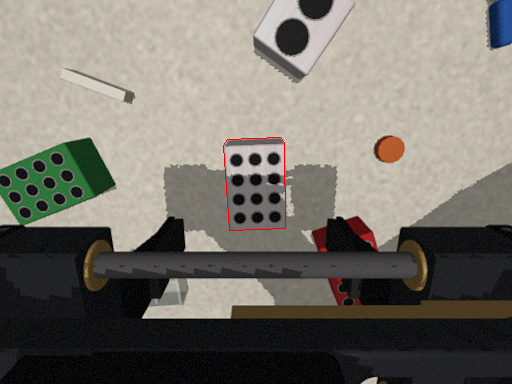

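The block is at (256,185) with the outline fitted. It is aluminium with 3x4 wells. The red look-alike's nearest corner, at (340,220), is about 30 mm behind the finger line and therefore clear. Descend and grip.

Emit:
jog_arm(plan=[87, 34.5, -0.3, 0, -0.6, 87, 34.5, -0.3, 0, -0.6, 87, 34.5, -0.3, 0, -0.5, 87, 34.5, -0.1, 0, -0.5, 87, 0, 0, 0, 0])

```text
t: 10.03
ee_pos: [0.4639, 0.3326, 0.0276]
tcp_rot: [-0.7, -0.092, 0.702, -0.094]
wrist_force: [0.0, -0.1, 1.2]
finger_gap: 0.0871
```

Emit:
jog_arm(plan=[46, 0, 0, 0, 0, 46, 0, 0, 0, 0, 46, 0, 0, 0, 0, 46, 0, 0, 0, 0, 46, 0, 0, 0, 0])

```text
t: 10.45
ee_pos: [0.4643, 0.334, 0.0318]
tcp_rot: [0.701, 0.094, -0.701, 0.093]
wrist_force: [0.5, 0.7, 0.0]
finger_gap: 0.0613
```

Emit:
jog_arm(plan=[46, 0, 0, 0, 0, 46, -10, 0, 0, 0, 46, -30, 0, 0, 0, 46, -35, 0, 0, 0, 46, -35, 0, 0, 0])

```text
t: 10.87
ee_pos: [0.4632, 0.3331, 0.1414]
tcp_rot: [-0.7, -0.093, 0.702, -0.094]
wrist_force: [1.1, 1.2, -3.7]
finger_gap: 0.0562
```

```bash
python3 - <<'E'
from h import *
F=np.array([.5205,-.1392]);ey=np.array([.2612,.9653])
rows([*(F+.078*ey),.16],-15.1,46,None,38)
E
```

```text
t 10.87 tcp [463.2 333.1 141.4] yaw -164.8 gap 56.2 F [ 1.1  1.2 -3.7] tilt [-0.13 -0.13] todo [  77.7 -397.    18.6] -30.3 rows 11
[46, -1.6, 36.7, 2.6, np.float64(2.8), 46, -1.6, 36.8, 0.8, np.float64(2.7), 46, -1.6, 36.8, -0.9, np.float64(2.8), 46, -1.6, 36.7, -2.7, np.float64(2.7), 46, -1.6, 36.5, -4.4, np.float64(2.8)]
[46, -1.6, 36.2, -6.2, np.float64(2.7), 46, -1.7, 35.9, -7.9, np.float64(2.8), 46, -1.6, 35.5, -9.6, np.float64(2.7), 46, -1.7, 35.0, -11.3, np.float64(2.8), 46, -1.6, 34.4, -13.0, np.float64(2.7)]
[46, -1.7, 33.8, -14.6, np.float64(2.8)]
```

Emit:
jog_arm(plan=[46, -3, 36.5, 2.5, 2.8, 46, -3, 37, 1, 2.7, 46, -3, 37, -1, 2.8, 46, -3, 36.5, -2.5, 2.7, 46, -3, 36.5, -4.5, 2.8])

```text
t: 11.28
ee_pos: [0.4985, 0.1516, 0.1561]
tcp_rot: [-0.707, -0.008, 0.707, -0.008]
wrist_force: [1.8, 0.6, -4.2]
finger_gap: 0.0561
```

Emit:
jog_arm(plan=[46, -1, 36, -6, 2.7, 46, -1, 36, -8, 2.8, 46, -1, 35.5, -9.5, 2.7, 46, -1, 35, -11.5, 2.8, 46, 0, 34.5, -13, 2.7])

```text
t: 11.7
ee_pos: [0.534, -0.0287, 0.1602]
tcp_rot: [-0.703, 0.077, 0.703, 0.077]
wrist_force: [0.9, 0.5, -4.6]
finger_gap: 0.0558
```

Emit:
jog_arm(plan=[46, 0, 34, -14.5, 2.8, 46, 0, 0, 0, 0, 46, 0, 0, 0, 0, 46, 0, 0, 0, 0, 46, 0, 0, 0, 0])

```text
t: 12.12
ee_pos: [0.541, -0.0625, 0.1599]
tcp_rot: [-0.701, 0.093, 0.701, 0.093]
wrist_force: [-0.8, 0.0, -3.2]
finger_gap: 0.0554
```

```bash
python3 - <<'E'
from h import *
F=np.array([.5205,-.1392]);ey=np.array([.2612,.9653])
rows([*(F+.077*ey),.075],-15.1,46,4)
E
```

```text
t 12.12 tcp [541.  -62.5 159.9] yaw 164.9 gap 55.4 F [-0.8  0.  -3.2] tilt [-0.04  0.02] todo [ -0.4  -2.4 -84.9] -0.0 rows 4
[46, 21.2, 0.6, -0.1, np.float64(0.0), 46, 21.2, 0.6, -0.1, np.float64(0.0), 46, 21.2, 0.6, -0.0, np.float64(0.0), 46, 21.3, 0.6, -0.1, np.float64(0.0)]
```

Emit:
jog_arm(plan=[46, 21, 0.5, 0, 0, 46, 21, 0.5, 0, 0, 46, 21, 0.5, 0, 0, 46, 21, 0.5, 0, 0, 46, 0, 0, 0, 0])

```text
t: 12.53
ee_pos: [0.5377, -0.0641, 0.0721]
tcp_rot: [-0.698, 0.093, 0.704, 0.092]
wrist_force: [-2.0, 0.6, -5.7]
finger_gap: 0.056
```

Emit:
jog_arm(plan=[46, 3, 0, 0, 0, 46, 3, 0, 0, 0, 46, 0, 0, 0, 0, 46, 0, 0, 0, 0, 46, 0, 0, 0, 0])

```text
t: 12.95
ee_pos: [0.5416, -0.065, 0.071]
tcp_rot: [0.702, -0.093, -0.7, -0.093]
wrist_force: [-0.5, 0.1, -3.5]
finger_gap: 0.0556
```

```bash
python3 - <<'E'
from h import *
F=np.array([.5205,-.1392]);ey=np.array([.2612,.9653])
rows([*(F+.070*ey),.067],-15.1,46,4)
i=cams.camera('wrist')
v=cv2.resize(i[0:240,130:390],None,fx=2.5,fy=2.5);cv2.imwrite('pics/w6.png',v[:,:,::-1])
E
```

```text
t 12.95 tcp [541.6 -65.   71. ] yaw 164.9 gap 55.6 F [-0.5  0.1 -3.5] tilt [0.12 0.01] todo [-2.8 -6.6 -4. ] 0.0 rows 4
[46, 1.0, 1.8, 0.3, np.float64(-0.0), 46, 1.0, 1.8, 0.2, np.float64(-0.0), 46, 1.0, 1.8, 0.3, np.float64(-0.0), 46, 1.0, 1.7, 0.2, np.float64(-0.0)]
```

View pics/w6.png

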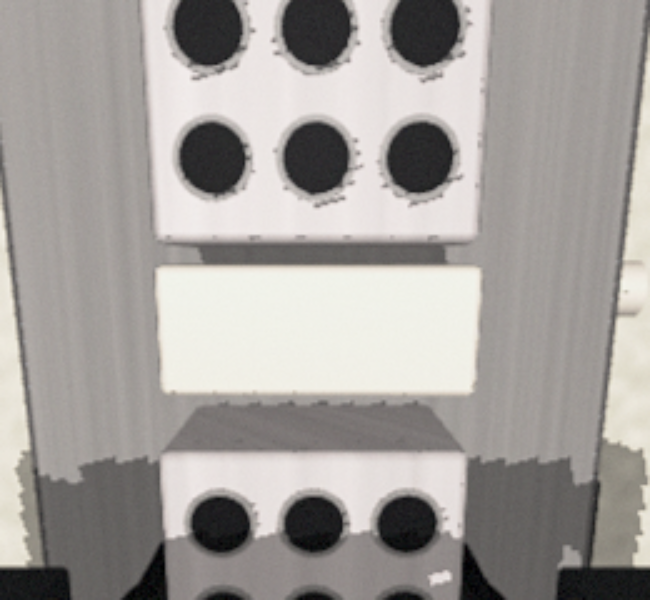

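The spacer stands squarely (rows 265-393). The held block (its top edge at row 450) is in line and still about 9 mm short. Lower 3.5 mm, then slide in.

Emit:
jog_arm(plan=[46, 2, 0, 0, 0, 46, 1.5, 0, 0, 0, 46, 0, 2, 0.3, 0, 46, 0, 2, 0.3, 0, 46, 0, 0, 0, 0])

```text
t: 13.42
ee_pos: [0.5393, -0.0693, 0.0666]
tcp_rot: [0.701, -0.093, -0.701, -0.093]
wrist_force: [0.7, -1.6, -4.0]
finger_gap: 0.0556
```

Emit:
jog_arm(plan=[46, 0.5, 1.5, 0.2, 0, 46, 0, 1, 0, 0, 46, 0, 0, 0, 0, 46, 0, 0, 0, 0, 46, 0, 0, 0, 0])

```text
t: 13.83
ee_pos: [0.5392, -0.0712, 0.0666]
tcp_rot: [0.702, -0.093, -0.7, -0.093]
wrist_force: [-0.2, 2.6, 2.4]
finger_gap: 0.0556
```

```bash
python3 - <<'E'
from h import *
F=np.array([.5205,-.1392]);ey=np.array([.2612,.9653])
rows([*(F+.068*ey),.066],-15.1,46,4)
i=cams.camera('wrist')
v=cv2.resize(i[80:240,150:370],None,fx=2.5,fy=2.5);cv2.imwrite('pics/w7.png',v[:,:,::-1])
E
```

```text
t 13.83 tcp [539.2 -71.2  66.6] yaw 164.9 gap 55.6 F [-0.2  2.6  2.4] tilt [0.1 0. ] todo [-1.  -2.4 -0.6] 0.0 rows 4
[46, 0.1, 0.6, 0.1, np.float64(-0.0), 46, 0.2, 0.7, 0.1, np.float64(-0.0), 46, 0.1, 0.6, 0.1, np.float64(-0.0), 46, 0.2, 0.7, 0.0, np.float64(-0.0)]
```

View pics/w7.png

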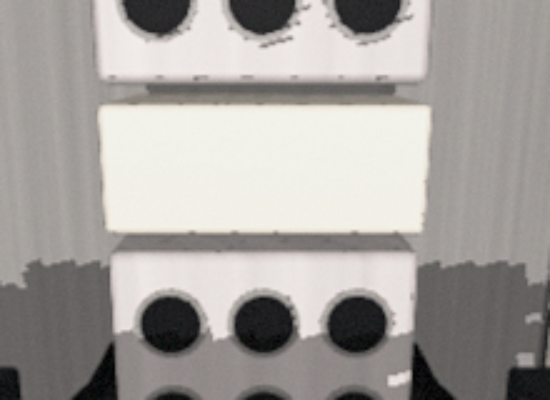

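The block rests on the plate with a 1–2 mm gap to the spacer. Slide in the last bit, release and rise.

Emit:
jog_arm(plan=[46, 0, 1, 0, 0, 46, 0, 1, 0, 0, 46, 0, 0.5, 0, 0, 46, 0, 0, 0, 0, 46, 0, 0, 0, 0])

```text
t: 14.3
ee_pos: [0.5389, -0.0732, 0.0666]
tcp_rot: [0.702, -0.093, -0.7, -0.093]
wrist_force: [1.5, 5.1, 3.7]
finger_gap: 0.0563
```

Emit:
jog_arm(plan=[87, 0, 0, 0, 0, 87, 0, 0, 0, 0, 87, 0, 0, 0, 0, 87, 0, 0, 0, 0, 87, 0, 0, 0, 0])

```text
t: 14.72
ee_pos: [0.5374, -0.074, 0.0656]
tcp_rot: [-0.701, 0.093, 0.701, 0.093]
wrist_force: [0.1, -0.2, 0.1]
finger_gap: 0.0808
```

Emit:
jog_arm(plan=[87, -10, 0, 0, 0, 87, -30, 0, 0, 0, 87, -35, -10, 0, 0, 87, -35, -30, 0, 0, 87, -20, -30, 0, 0])

```text
t: 15.13
ee_pos: [0.5565, -0.0092, 0.1973]
tcp_rot: [0.703, -0.093, -0.699, -0.094]
wrist_force: [1.3, -0.7, -0.4]
finger_gap: 0.0868
```

Emit:
jog_arm(plan=[87, 0, 0, 0, 0, 87, 0, 0, 0, 0, 87, 0, 0, 0, 0, 87, 0, 0, 0, 0, 87, 0, 0, 0, 0])

```text
t: 15.55
ee_pos: [0.5544, -0.0098, 0.1914]
tcp_rot: [-0.7, 0.094, 0.702, 0.093]
wrist_force: [0.4, -0.0, -0.1]
finger_gap: 0.0869
```

```bash
python3 - <<'E'
from h import *
s=status.sense();print(s['t'],s['ee_pos'],s['wrist_force'])
c=cams.calibration('wrist');i=cams.camera('wrist')
yw=-.2643;F=np.array([.5205,-.1392]);ey=np.array([.2612,.9653]);ex=np.array([.9653,-.2612])
for n,y,z in(('spacer',.013,.07),('block',.068,.07)):
    m=mask('wrist',n,proj(c,[*(F+y*ey),z])[0])
    if m is not None:
        r=fit(n,[(c,m)],[*(F+y*ey),yw],.035);d=r[0][:2]-F;print(n,'x,y,dyaw',(d@ex).round(4),(d@ey).round(4),round(r[0][2]-yw,3),r[1])
cv2.imwrite('pics/w8.png',i[:,:,::-1])
E
```

```text
15.55 [ 0.55443257 -0.00978586  0.19144521] [ 0.36163511 -0.0250237  -0.05709471]
wrist spacer [217.0, 31.0, 75.0, 34.0] 0.97
spacer x,y,dyaw 0.0009 0.0137 -0.001 0.8313851356506348
wrist block [216.0, 63.0, 73.0, 100.0] 0.64
block x,y,dyaw 0.0014 0.0685 0.0 0.9653598666191101
```

View pics/w8.png

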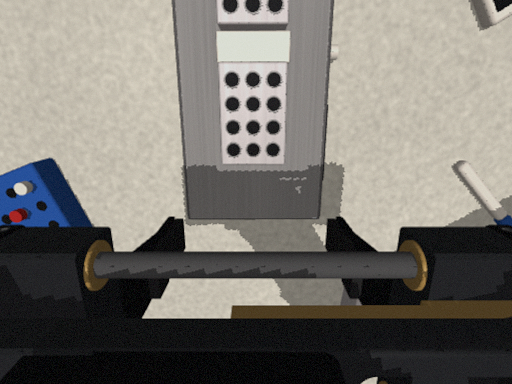

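The spacer (253,46) sits between the clamped block and the twelve-well block (253,113). All three are in line and square, and the gripper is clear. Handing in.

```bash
python3 -c "
from plant import ticket;print(ticket.sign_off())"
```

```text
the job is handed in; nothing more can be done
None
```

I stood the spacer against the middle of the clamped block's free face and let go. I then laid the aluminium twelve-well block snug against its other side, released it, backed off and handed in at about 16 s of the 58 s allowed. The sign-off gives no verdict.

Last wrist-camera fits, measured from the face:

| | along the face (x) | out from the face (y) | angle error |
|---|---|---|---|
| Spacer | +0.9 mm | 13.7 mm | about 0° |
| Block | +1.4 mm | 68.5 mm | 0° |

- **Gap:** these put the gap between the blocks at about 26.5 mm, against a limit of 40 and a perfect 24.
- **Release:** the wrist force was near zero and the gripper was clear of both pieces.
- **Weaker checks:** the last spacer fit overlapped its mask less well (0.83), because the block now hides part of it. It still agrees with the clear view before the block was placed (14.4 mm, overlap 0.98). The early scene and side fits of the plate differed by up to 6 mm in y. The combined estimate lay on the plate and clamped block to about a pixel in the wrist view, so I used that one.

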